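# Fit the clamp key onto the panel clamp's flat-sided spindle

### The arm

A 6-joint arm with a two-finger parallel gripper is mounted at the origin on the work surface. World frame = base frame: x ahead of the robot, y to its left, z up, the work surface at z = 0. Lengths are in m, angles in rad, forces in N, time in s.
With the tool pointing down it reaches from about 0.3 to 0.775 m from the base axis. Payload 14.6 kg.
Tool frame: the origin (TCP) lies between the finger pads; the fingertips stand 19 mm ahead of it and the grasp point (between the pads) is the TCP; z points along the fingers, y is the line along which they close (so a half turn about z gives the same grasp; the last joint's range is limited). The gripper opens to 85 mm and grips with 20 to 120 N. Pads are 22 mm wide; open, the fingers measure 114 mm over their backs; the gripper's body (76 mm by 85 mm) begins 54 mm behind the grasp point. The pads swing forward as they close: fully open they stand 13 mm farther back than shut.
Start: joints at [1.107, 0.3, 1.521, -0, 1.321, -0.067], TCP at [0.213, 0.507, 0.211] pointing down, gripper open.
Joint ranges: [-3.03, 3.03], [-0.79, 2.21], [0.23, 2.52], [-1.04, 4.18], [0, 3.07], [-2.55, 2.55]. Speed limits (rad/s): [2.22, 2.22, 2.57, 3.14, 3.14, 3.14].

### API

Orientations are given as [roll, pitch, yaw] about the fixed x, y, z axes, in that order (R = Rz(yaw) Ry(pitch) Rx(roll)).
In Python, from bench import arm, hand, kinematics, vision, ticket gives the robot as it stands. Calls block until the motion is done:
- arm.move_pose(position, orientation): joint-space move of the TCP to a pose.
- arm.move_straight(position, feed=0.15, frame=None, stop_force=None): straight line of the TCP; frame=None keeps the orientation; feed is the mean speed in m/s. With stop_force (N) it stops when the force on the tool has changed by that much, and returns True; else False.
- arm.move_j(angles): joint-space move.
- hand.move_gripper(opening, squeeze=None): finger opening in m; squeeze is the grip in N (None keeps the last); returns when the fingers have stopped.
- arm.pause(seconds).
- kinematics.solve_ik(position, orientation): joint angles nearest the present ones, or None.
- vision.grab_frame(name): name is "scene" or "top" or "wrist"; returns a dict with "frame" (420x560x3 uint8, red, green, blue), "z_map" (420x560 float32, m along the optical axis (not along the pixel's ray), 0 where there is no reading), "vertical_fov" (degrees; the focal length in pixels is half the picture's height over the tangent of half this angle, whatever the lens; pixels are square), "cx", "cy" (the principal point, pixels), "R" (3x3) and "t" (3): a world point X has camera coordinates R X + t. Camera axes: x right, y down, z forward; pixel columns grow to the right and rows downward; lengths in m; the calibration is good to about 2 mm. A picture is of the moment at which its call begins.
A pose or a line that the arm cannot do raises arm.PlanningError and nothing moves.
- ticket.hand_in(): hands the job in; it is judged then, once.
Readings, each from a call of its own:
- arm.read_t(): time.
- arm.read_joint_positions(): joint angles.
- arm.read_qvel(): joint speeds.
- arm.read_tau(): joint torques, N m.
- arm.read_tcp_pos(): TCP position.
- arm.read_orientation(): TCP orientation.
- arm.read_ft_force(): force on the tool from outside, world axes, zero at the start.
- arm.read_moment(): the same for the moment, N m.
- arm.read_grip_width(): finger opening in m.
- arm.read_grasp_force(): force on a finger pad.
Only numpy, scipy, OpenCV 4.12 (cv2) and the standard library are available. Lean on these libraries where they do the work, as an engineer would, in place of code of your own. Each camera call takes 0.05 s, during which the arm holds its last target. There are 200 camera calls.

### The job

The T-shaped clamp key is leaning in its sloping wooden rest. Stand it upright on the cork mat and let go of it, then take hold of it again and put it on the flat-sided spindle of the panel clamp, feeling and turning until the flats line up and it goes fully home on the boss; leave it there upright and let go. Do not shift the other things on the bench.

Things in the scene. Friction and masses are not known exactly. Their poses are not given: they have to be found in the camera images.
- key: Loose T-shaped clamp key, 160 mm long, about 0.45 kg: square steel socket 54 x 54 x 50 mm, square shank 20 x 20 mm (50 to 136 mm up), black crossbar on top. Origin: centre of the socket's open underside; z runs up along the shank, y along the crossbar. At the start it leans in the rest 40 degrees from vertical, top towards the rest's +x, crossbar level
- key_bar (a point): Centre of the key's crossbar, 148 mm above the key's origin. The bar is 100 mm long (y), 24 mm wide (x), 24 mm deep (z)
- key_slot (a point): In the key's socket, 15 mm above its underside, where the slot begins. Below this the mouth is eight-sided, 38 mm across; above it the slot is 21 mm (x) by 33 mm (y), closed 45 mm above the underside. The spindle's tang fits this slot either way round with 1.5 mm play all round (about 5 degrees of turn)
- rest: Fixed wooden rest, base 120 x 90 mm, with a sloping board and a low ledge in which the key's socket lies; the shank and crossbar stick out free above it. Origin on the table; the key's origin starts 50 mm straight above it. The key leans towards its +x, which points roughly away from the robot
- mat: Square cork mat fixed on the table, 150 x 150 mm, 4 mm thick. Origin: centre of its underside, on the table
- clamp: Fixed panel clamp: grey base plate 190 x 140 x 12 mm, on its +x side a small copper panel under a low bar (34 mm high at most), and a round dark boss 72 mm across with its flat top 45 mm above the table. Origin: on the table under the axis of boss and spindle; z up. With the key home its underside rests on the boss: key origin 45 mm above the clamp's
- spindle_tip (a point): Tip of the steel spindle, centre, 85 mm above the table, 40 mm above the boss: a tang 18 mm thick and 30 mm wide, 2.5 mm slimmer in its last 3 mm. Locked, does not turn. Its width lies within 30 degrees either way of the clamp's y axis; the angle is not measured: see or feel it. Out of line, the key's mouth still slips 15 mm over the tip and stops, key origin 70 mm above the table
- jar: Bystander: round jar, 64 mm across, 75 mm tall; leave it alone. Origin at its underside
- can: Bystander: tin can, 72 mm across, 100 mm tall; leave it alone. Origin at its underside
- mug: Bystander: white mug, 76 mm across, 85 mm tall; leave it alone. Origin at its underside
- sander: Bystander: wooden sanding block, 110 x 60 x 35 mm; leave it alone. Origin at its underside
- scraper: Bystander: flat spatula lying on the table, 280 mm long; leave it alone. Origin at its underside
- brush: Bystander: brush lying on the table, 200 mm long; leave it alone. Origin at its underside
- driver: Bystander: screwdriver lying on the table, 200 mm long; leave it alone. Origin at its underside
Mind the look-alikes: they are no part of the job. Leave any blue or red look-alike of the key alone.

How it is judged:
By the outcome, as a careful person would: the job done as asked, in the order asked, and still so for the second after the job is handed in, with the robot touching nothing.
It also fails if it takes over 72 s, if anything falls off the work surface, if the arm or the gripper's body presses on something with over 40 N, if the wrist force passes 120 N, or if a joint passes its speed limit or range.

## Working session

There is one attempt and no reset: what is moved stays moved. The work goes in short steps, each a Python script; the robot and the scene stay as the last script left them, time stands still between calls to the robot, and variables do not carry over. Pictures are saved under pics/ and viewed, at most 10 in all, crops included, and the job is handed in when it is done.

```bash
mkdir -p pics; ls; cat > h.py <<'E'
import numpy as np, cv2
from bench import arm, hand, kinematics, vision, ticket
def grab(n):
    f=vision.grab_frame(n); im=f['frame']; f['f']=im.shape[0]/2/np.tan(np.radians(f['vertical_fov'])/2); return f
def ray(f,u,v):
    d=f['R'].T@np.array([(u-f['cx'])/f['f'],(v-f['cy'])/f['f'],1.]); return -f['R'].T@f['t'],d
def plane(f,u,v,z):
    c,d=ray(f,u,v); return c+d*(z-c[2])/d[2]
def cloud(f):
    z=f['z_map'].astype(float); v,u=np.mgrid[:z.shape[0],:z.shape[1]]
    P=np.stack([(u-f['cx'])/f['f']*z,(v-f['cy'])/f['f']*z,z],-1)
    W=(P-f['t'])@f['R']; W[z==0]=np.nan; return W
def proj(f,X):
    c=f['R']@np.asarray(X,float)+f['t']; return c[0]/c[2]*f['f']+f['cx'],c[1]/c[2]*f['f']+f['cy']
def save(n,im,s=1): cv2.imwrite('pics/'+n,cv2.resize(cv2.cvtColor(im,cv2.COLOR_RGB2BGR),None,fx=s,fy=s,interpolation=cv2.INTER_CUBIC))
E
python3 - <<'E'
from h import *
import pickle
for n in('scene','top'):
    f=grab(n); save(n+'1.png',f['frame'],1.4); pickle.dump(f,open(n+'.pkl','wb'))
    print(n,f['f'],f['cx'],f['cy'],-f['R'].T@f['t'],f['R'].round(3).tolist())
print(arm.read_t())
E
```

```text
pics
scene 516.4132290470166 281.21865136165127 206.23736458640485 [ 1.5346471  -0.27868005  1.53780416] [[0.263, 0.965, 0.005], [0.791, -0.213, -0.573], [-0.552, 0.155, -0.82]]
top 527.8662726293093 290.48819552702054 207.90514393279554 [ 0.29918691 -0.01343768  1.68786714] [[0.001, -1.0, -0.016], [-0.988, 0.001, -0.154], [0.154, 0.016, -0.988]]
0.1
```

View pics/scene1.png

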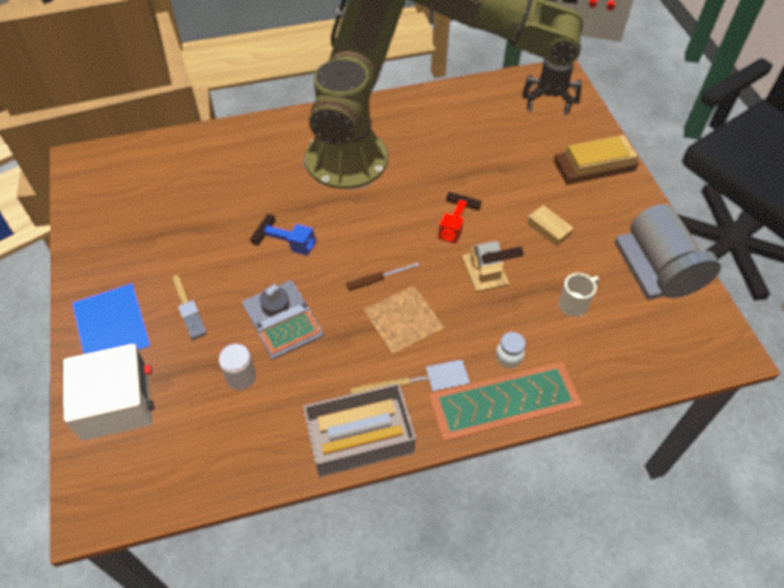

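View pics/top1.png

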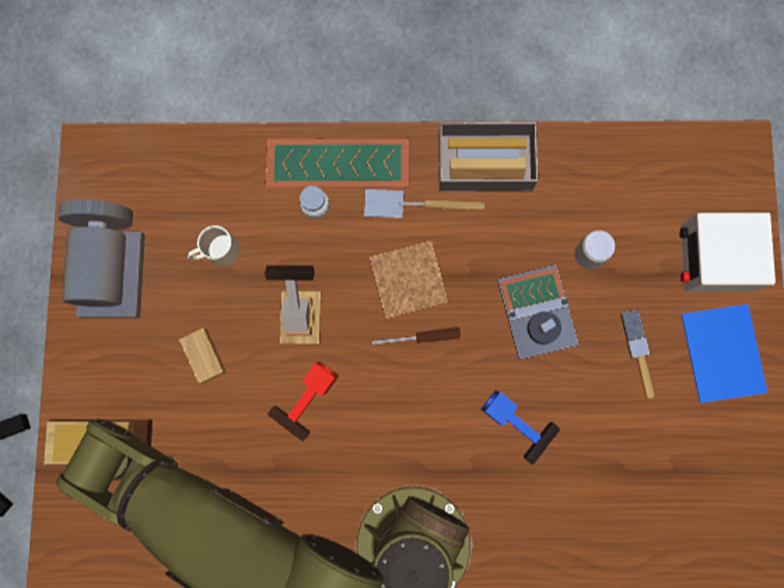

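The scene view (1.4x) shows three T-shaped keys:
- The grey key in the wooden rest has its bar at (502,254) in scene and (290,272) in top.
- The red look-alike is at (460,217) in scene and (303,400) in top.
- The blue look-alike is at (285,235) in scene and (520,425) in top.

The grey one leaning in the rest is the key meant. In the top view the mat is at (408,279) and the clamp boss at (545,327).

```bash
python3 - <<'E'
from h import *
import pickle
T=pickle.load(open('top.pkl','rb'));S=pickle.load(open('scene.pkl','rb'))
def comp(f,m,u,v):
    m=m.astype(np.uint8); n,l,st,c=cv2.connectedComponentsWithStats(m); 
    ids=l[max(0,v-4):v+5,max(0,u-4):u+5].ravel(); ids=ids[ids>0]; return l==np.bincount(ids).argmax()
def rect(m):
    c=max(cv2.findContours(m.astype(np.uint8),0,2)[0],key=cv2.contourArea); return cv2.minAreaRect(c)
def near(A,B):
    (c1,d1),(c2,d2)=A,B; M=np.stack([d1,-d2],1); s=np.linalg.lstsq(M,c2-c1,rcond=None)[0]
    p,q=c1+s[0]*d1,c2+s[1]*d2; return (p+q)/2,np.linalg.norm(p-q)
bars={}
for n,f,(u,v) in(('top',T,(207,194)),('scene',S,(358,181))):
    g=f['frame'].max(-1); m=comp(f,g<60,u,v); r=rect(m); W=cloud(f)[m]; bars[n]=r
    print(n,'bar',r,m.sum(),np.nanmedian(W,0).round(4))
print('bar tri',near(ray(T,*bars['top'][0]),ray(S,*bars['scene'][0])))
r=bars['top']; b=cv2.boxPoints(r); print('bar corners @z.155',[plane(T,*p,.15).round(4).tolist() for p in b])
# mat
mm={}
for n,f,(u,v) in(('top',T,(291,199)),('scene',S,(288,228))):
    hsv=cv2.cvtColor(f['frame'],cv2.COLOR_RGB2HSV); print(n,'mat hsv',hsv[v-3:v+4,u-3:u+4].reshape(-1,3).mean(0),hsv[v-40,u-45])
    m=comp(f,cv2.medianBlur(((hsv[...,2]>155)&(hsv[...,1]<190)).astype(np.uint8)*255,5)>0,u,v); mm[n]=rect(m); print(mm[n],m.sum(),np.nanmedian(cloud(f)[m],0).round(4))
print('mat tri',near(ray(T,*mm['top'][0]),ray(S,*mm['scene'][0])),'mat corners',[plane(T,*p,.004).round(3).tolist() for p in cv2.boxPoints(mm['top'])])
W=cloud(T)
for name,(u0,u1,v0,v1) in dict(clamp=(350,420,185,260),rest=(192,236,185,250)).items():
    P=W[v0:v1,u0:u1].reshape(-1,3)
    for a,b in((.008,.018),(.038,.05),(.06,.08),(.08,.09),(.1,.13),(.13,.2)):
        q=P[(P[:,2]>a)&(P[:,2]<b)]
        if len(q)>5: print(name,a,b,len(q),q.mean(0).round(4),np.percentile(q,[2,98],0).round(4).tolist())
a=T['frame'][180:265,185:255];b=T['frame'][180:265,345:425]
save('crop1.png',np.hstack([a,b]),5)
E
```

```text
top bar ((206.5, 194.5), (9.0, 33.0), 90.0) 336 [0.5735 0.2574 0.1749]
scene bar ((355.5, 183.5), (1.4142135381698608, 0.0), 135.0) 2 [0.5889 0.2432 0.1702]
bar tri (array([0.5770844 , 0.25568482, 0.15252107]), np.float64(0.011044657341975118))
bar corners @z.155 [[0.5927, 0.3112, 0.15], [0.5925, 0.2128, 0.15], [0.5653, 0.2122, 0.15], [0.5655, 0.3103, 0.15]]
top mat hsv [ 14.12244898 119.24489796 168.32653061] [ 12 152 151]
((291.5166320800781, 199.06224060058594), (45.606285095214844, 46.18602752685547), 75.0685806274414) 2004 [0.5905 0.0129 0.006 ]
scene mat hsv [ 14.95918367 125.3877551  204.53061224] [ 13 159 175]
((230.94163513183594, 171.32293701171875), (380.9126281738281, 591.8802490234375), 72.08187866210938) 128267 [ 0.443  -0.1978 -0.0017]
mat tri (array([ 0.53314049, -0.07573863,  0.29134625]), np.float64(0.1662826469781054)) mat corners [[0.643, 0.103, 0.004], [0.683, -0.042, 0.004], [0.537, -0.079, 0.004], [0.499, 0.064, 0.004]]
clamp 0.008 0.018 1291 [ 0.5114 -0.2819  0.0133] [[0.4122, -0.3734, 0.0082], [0.6186, -0.1953, 0.0178]]
clamp 0.038 0.05 302 [ 0.4789 -0.2944  0.045 ] [[0.4411, -0.3816, 0.0391], [0.6182, -0.2589, 0.0497]]
clamp 0.06 0.08 13 [ 0.5065 -0.3106  0.072 ] [[0.4642, -0.3868, 0.063], [0.623, -0.2769, 0.0784]]
clamp 0.08 0.09 51 [ 0.4751 -0.2922  0.0853] [[0.4621, -0.3048, 0.0805], [0.4867, -0.2796, 0.0898]]
rest 0.008 0.018 396 [0.5047 0.2523 0.0128] [[0.4343, 0.2036, 0.0082], [0.6293, 0.3283, 0.0176]]
rest 0.038 0.05 22 [0.4927 0.234  0.0433] [[0.46, 0.2224, 0.0386], [0.5396, 0.2661, 0.0494]]
rest 0.06 0.08 175 [0.4922 0.2505 0.0711] [[0.4602, 0.2232, 0.061], [0.5387, 0.2934, 0.0793]]
rest 0.08 0.09 97 [0.4912 0.2567 0.0853] [[0.4655, 0.2319, 0.0802], [0.5275, 0.2856, 0.0897]]
rest 0.1 0.13 171 [0.5087 0.2582 0.1095] [[0.4846, 0.2329, 0.1002], [0.5453, 0.2832, 0.1274]]
rest 0.13 0.2 432 [0.5712 0.2548 0.1687] [[0.5383, 0.2095, 0.1352], [0.5924, 0.2992, 0.1838]]
```

View pics/crop1.png

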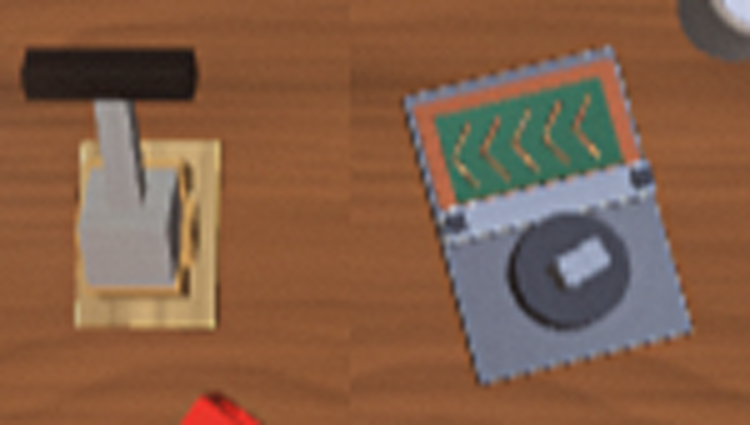

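The crop confirms the grey key with its black bar leaning in the rest, and the tang on the boss turned about 31° from world y. Next I check reachability and take a close look with the wrist camera.

```bash
cat >> h.py <<'E'
from scipy.spatial.transform import Rotation as Ro
def ori(zt,yt):
    zt=np.array(zt,float);zt/=np.linalg.norm(zt);yt=np.array(yt,float);yt-=zt*(yt@zt);yt/=np.linalg.norm(yt)
    return Ro.from_matrix(np.stack([np.cross(yt,zt),yt,zt],1)).as_euler('xyz')
def kori(lean,yaw,s=1):
    "tool above key looking down its axis, closing along key x; key leans 'lean' to its +x, yaw about z"
    K=Ro.from_euler('xyz',[0,lean,yaw]).as_matrix(); return ori(-K[:,2],s*K[:,0])
E
python3 - <<'E'
from h import *
B=np.array([.576,.257,.163]);a=np.radians(40)
ax=np.array([np.sin(a),0,np.cos(a)])
for s in(1,-1):
    o=kori(a,0,s)
    for n,p,oo in(('grasp',B,o),('pre',B+.09*ax,o),('lift',B+[0,0,.08],o),('mat',[.59,.013,.155],kori(0,0,s)),('mat45',[.59,.013,.155],kori(0,np.radians(15),s)),('clamp',[.475,-.292,.26],kori(0,np.radians(31),s)),('clamp-',[.475,-.292,.26],kori(0,np.radians(46),s)),('look',[.53,.25,.36],kori(0,0,s))):
        q=kinematics.solve_ik(list(p),list(oo)); print(s,n,None if q is None else np.round(q,2))
E
```

```text
1 grasp [0.29 0.97 0.73 0.21 2.11 0.33]
1 pre None
1 lift [0.29 0.93 0.61 0.24 2.26 0.37]
1 mat [-0.04  0.44  1.47 -0.    1.24 -0.04]
1 mat45 [-0.04  0.44  1.47 -0.    1.24 -0.3 ]
1 clamp [-0.62  0.28  1.43  0.    1.43 -1.16]
1 clamp- [-0.62  0.28  1.43  0.    1.43 -1.42]
1 look [ 0.38  0.33  1.15 -0.    1.67  0.38]
-1 grasp None
-1 pre None
-1 lift None
-1 mat None
-1 mat45 None
-1 clamp [-0.62  0.28  1.43 -0.    1.43  1.98]
-1 clamp- [-0.62  0.28  1.43 -0.    1.43  1.72]
-1 look None
```

```bash
python3 - <<'E'
from h import *
import pickle
B=np.array([.576,.257,.163]);a=np.radians(40);ax=np.array([np.sin(a),0,np.cos(a)])
arm.move_pose([.53,.25,.36],list(kori(0,0)))
for d in(.05,.06,.07):print(d,kinematics.solve_ik(list(B+d*ax),list(kori(a,0))) is not None)
print('lowertilt',[kinematics.solve_ik(list(B+d*ax),list(kori(np.radians(t),0))) is not None for d in(.07,.09) for t in (35,30)])
f=grab('wrist'); pickle.dump(f,open('w1.pkl','wb')); save('w1.png',f['frame'],1.4)
print(f['f'],-f['R'].T@f['t'],f['R'].round(2).tolist(),arm.read_t(),arm.read_tcp_pos())
W=cloud(f);g=f['frame'].max(-1)
m=(g<70)&(W[...,2]>.13)&(W[...,2]<.2);print(m.sum(),np.nanmean(W[m],0),np.nanpercentile(W[m],[1,99],axis=0))
E
```

```text
0.05 True
0.06 True
0.07 True
lowertilt [True, True, True, True]
299.3860881044889 [0.53000296 0.33475877 0.52207607] [[1.0, 0.0, 0.0], [0.0, -0.95, 0.32], [0.0, -0.32, -0.95]] 1.75 [0.5294592  0.25089552 0.35961975]
1898 [0.56891745 0.25942695 0.17240382] [[ 0.07536185 -0.01315615  0.13350435]
 [ 0.59091991  0.30892656  0.17958298]]
```

View pics/w1.png

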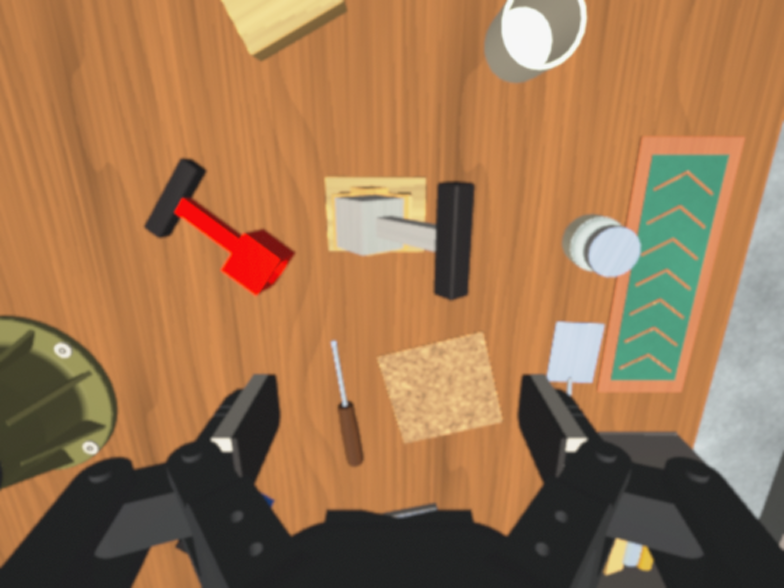

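The wrist view shows the key bar at (455,240), its socket at (368,222) in the rest, and the mat at (440,388). Now I extract the numbers.

```bash
python3 - <<'E'
from h import *
import pickle
T=pickle.load(open('top.pkl','rb'));f=pickle.load(open('w1.pkl','rb'))
def near(A,B):
    (c1,d1),(c2,d2)=A,B; s=np.linalg.lstsq(np.stack([d1,-d2],1),c2-c1,rcond=None)[0]
    p,q=c1+s[0]*d1,c2+s[1]*d2; return ((p+q)/2).round(4),np.linalg.norm(p-q).round(4)
def comp(m,u,v): l=cv2.connectedComponents(m.astype(np.uint8))[1]; return l==l[v,u]
def quad(m): 
    c=max(cv2.findContours(m.astype(np.uint8),0,2)[0],key=cv2.contourArea); return cv2.boxPoints(cv2.minAreaRect(c))
R={}
for n,F,(u,v),mt in(('w',f,(325,171),(314,277)),('t',T,(207,194),(291,199))):
    W=cloud(F); m=comp(F['frame'].max(-1)<85,u,v); P=W[m]; P=P[(P[:,2]>.13)&(P[:,2]<.2)]
    lo,hi=np.percentile(P,[1,99],0); e=np.linalg.eigh(np.cov(P[:,:2].T))[1][:,-1]; e*=np.sign(e[1])
    print(n,m.sum(),'bar lo/hi',lo.round(4),hi.round(4),'yaw',np.degrees(np.arctan2(-e[0],e[1])).round(2))
    c=np.array(max(cv2.findContours(m.astype(np.uint8),0,2)[0],key=cv2.contourArea))[:,0]
    q=quad(m); R[n]=q.mean(0)
    hsv=cv2.cvtColor(F['frame'],cv2.COLOR_RGB2HSV).astype(int); h0=hsv[mt[1]-3:mt[1]+4,mt[0]-3:mt[0]+4].reshape(-1,3).mean(0)
    m2=comp(cv2.morphologyEx((cv2.GaussianBlur(F['frame'],(0,0),1.5)[...,2]>(85 if n=='w' else 78)).astype(np.uint8),cv2.MORPH_OPEN,np.ones((5,5))),*mt)
    print('mat',m2.sum(),[plane(F,*p,.004).round(3)[:2].tolist() for p in quad(m2)],np.nanmedian(W[m2],0).round(4)); R[n+'m']=quad(m2).mean(0)
    # socket/shank grey
    g=(hsv[...,1]<45)&(hsv[...,2]>90)&(W[...,2]>.055)&(W[...,2]<.16)&(abs(W[...,0]-.51)<.07)&(abs(W[...,1]-.255)<.06)
    P=W[g]; b=P[(P[:,2]<.1)]; s=P[(P[:,2]>.105)&(P[:,2]<.14)]; print('socket y',np.percentile(b[:,1],[2,98]).round(4),'x,z hi',np.percentile(b,99,0).round(3),'shank y',np.percentile(s[:,1],[3,97]).round(4),s.mean(0).round(4))
print('bar',near(ray(f,*R['w']),ray(T,*R['t'])),'mat',near(ray(f,*R['wm']),ray(T,*R['tm'])))
E
```

```text
w 1970 bar lo/hi [0.563  0.214  0.1644] [0.5912 0.3093 0.1796] yaw -0.14
mat 5262 [[0.498, 0.069], [0.646, 0.107], [0.687, -0.042], [0.528, -0.087]] [0.5918 0.0171 0.0038]
socket y [0.2352 0.2874] x,z hi [0.534 0.287 0.1  ] shank y [0.2509 0.2705] [0.5292 0.2619 0.1219]
t 353 bar lo/hi [0.5592 0.2091 0.1436] [0.589  0.3064 0.1867] yaw -0.19
mat 1937 [[0.643, 0.1], [0.679, -0.043], [0.538, -0.077], [0.502, 0.064]] [0.5903 0.0129 0.006 ]
socket y [0.233 0.285] x,z hi [0.531 0.285 0.1  ] shank y [0.2417 0.2806] [0.5176 0.2595 0.1181]
bar (array([0.5735, 0.26  , 0.1555]), np.float64(0.0089)) mat (array([ 0.5908,  0.011 , -0.0023]), np.float64(0.0007))
```

Bar centre is (0.574, 0.260, 0.163) with yaw about 0. The height matches the geometry: 50 + 148·cos40° = 163 mm. The mat is at (0.590, 0.011). Grasping now.

```bash
python3 - <<'E'
from h import *
B=np.array([.574,.260,.163]);a=np.radians(40);ax=np.array([np.sin(a),0,np.cos(a)]);o=list(kori(a,0))
arm.move_pose(list(B+.065*ax),o); print(arm.read_t())
print(arm.move_straight(list(B),feed=.08,stop_force=15),arm.read_tcp_pos(),arm.read_ft_force())
hand.move_gripper(0.0,80); arm.pause(.2)
print(arm.read_grip_width(),arm.read_grasp_force(),arm.read_ft_force(),arm.read_tcp_pos(),arm.read_t())
f=grab('scene'); save('g1.png',f['frame'][120:260,260:460],4)
E
```

```text
2.775
False [0.57429142 0.26008132 0.1639316 ] [-0.07999406 -0.74206014 -0.63369154]
-0.0003099862449377467 0.0 [-0.78976852 -0.03934627 -0.05045772] [0.57400697 0.2600045  0.16300948] 4.7
```

View pics/g1.png

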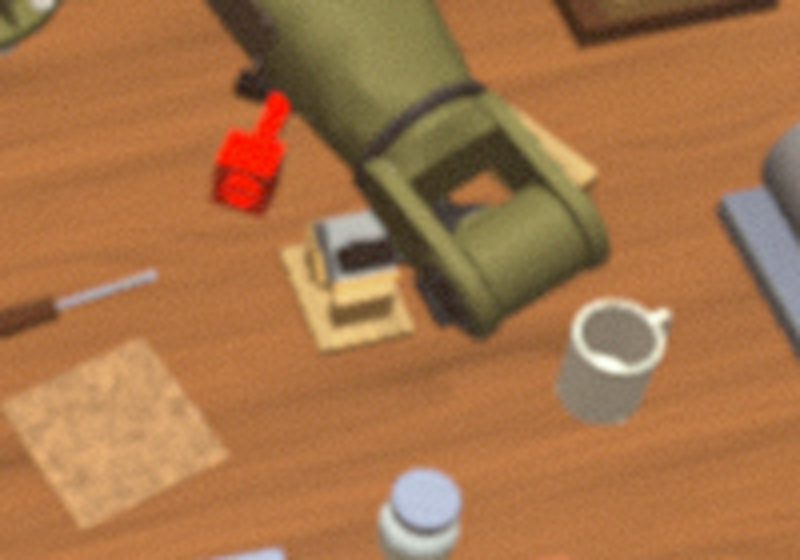

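The fingers closed on nothing (width about 0). I look through the wrist camera before acting again.

```bash
python3 - <<'E'
from h import *
f=grab('wrist'); save('g2.png',f['frame'],1.4)
print(arm.read_tcp_pos(),arm.read_orientation(),kori(np.radians(40),0))
E
```

```text
[0.57401129 0.25997566 0.16299682] [-2.44346186e+00  2.10887184e-05  1.57079044e+00] [-2.44346095  0.          1.57079633]
```

View pics/g2.png

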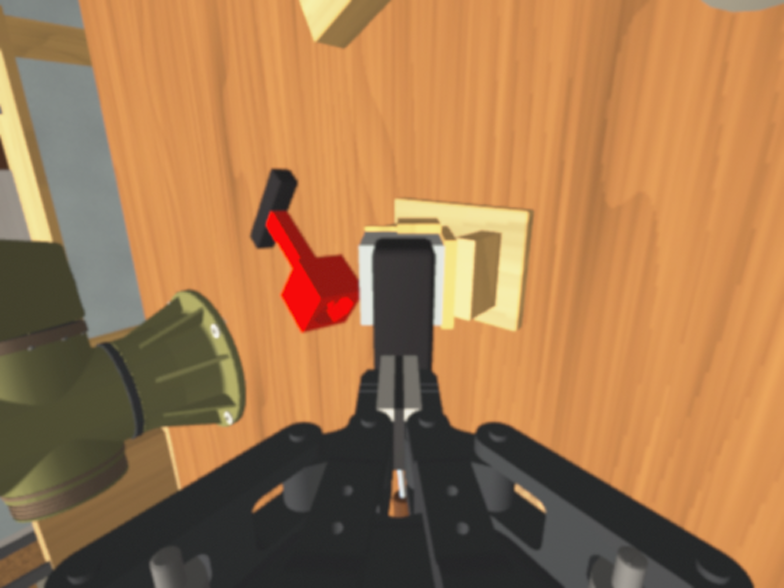

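```bash
python3 - <<'E'
from h import *
f=grab('wrist'); W=cloud(f)
for u,v in((400,255),(400,300),(400,340),(380,300),(425,300),(385,375),(413,375),(400,395)):
    print((u,v),W[int(v/1.4),int(u/1.4)].round(4))
t=grab('top');W=cloud(t);m=(abs(W[...,0]-.57)<.06)&(abs(W[...,1]-.23)<.1)&(W[...,2]>.1)&(W[...,2]<.19)&(t['frame'].max(-1)<70)
print(m.sum(),np.nanpercentile(W[m],[1,50,99],axis=0))
E
```

```text
(400, 255) [0.5834 0.3076 0.1726]
(400, 300) [0.5835 0.2903 0.1728]
(400, 340) [0.5844 0.2746 0.1738]
(380, 300) [0.5783 0.2905 0.178 ]
(425, 300) [0.5916 0.2908 0.1678]
(385, 375) [0.5953 0.2723 0.1943]
(413, 375) [0.6022 0.272  0.1878]
(400, 395) [0.6072 0.2723 0.2012]
0 [nan nan nan]
  return np.nanmean(a, axis, out=out, keepdims=keepdims)
```

```bash
python3 - <<'E'
from h import *
f=grab('wrist'); W=cloud(f); M=Ro.from_euler('xyz',arm.read_orientation()).as_matrix();p=arm.read_tcp_pos()
L=(W-p)@M
for u in(276,280,284,292):
    print(u,[(v,(L[v,u]*1e3).round().astype(int).tolist()) for v in range(240,282,4)])
save('g3.png',f['frame'][225:300,235:335],7)
E
```

```text
276 [(240, [15, -4, -14]), (244, [13, -4, -13]), (248, [10, -4, -13]), (252, [8, -4, -14]), (256, [12, -4, -26]), (260, [12, -3, -31]), (264, [12, -3, -34]), (268, [13, -3, -39]), (272, [12, -3, -42]), (276, [12, -3, -46]), (280, [12, -3, -49])]
280 [(240, [15, -2, -13]), (244, [13, -2, -15]), (248, [11, -2, -15]), (252, [8, -2, -15]), (256, [12, -2, -27]), (260, [12, -2, -31]), (264, [13, -1, -35]), (268, [12, -1, -38]), (272, [12, -1, -41]), (276, [12, -1, -46]), (280, [12, -1, -48])]
284 [(240, [15, 0, -14]), (244, [13, 0, -14]), (248, [11, 0, -14]), (252, [8, 0, -13]), (256, [12, 0, -27]), (260, [13, 0, -32]), (264, [12, 0, -35]), (268, [13, 0, -39]), (272, [13, 0, -43]), (276, [12, 0, -46]), (280, [12, 0, -49])]
292 [(240, [16, 5, -14]), (244, [13, 5, -14]), (248, [10, 5, -13]), (252, [8, 5, -15]), (256, [12, 5, -27]), (260, [12, 4, -31]), (264, [12, 4, -34]), (268, [12, 4, -39]), (272, [12, 4, -42]), (276, [12, 4, -46]), (280, [13, 4, -50])]
```

View pics/g3.png

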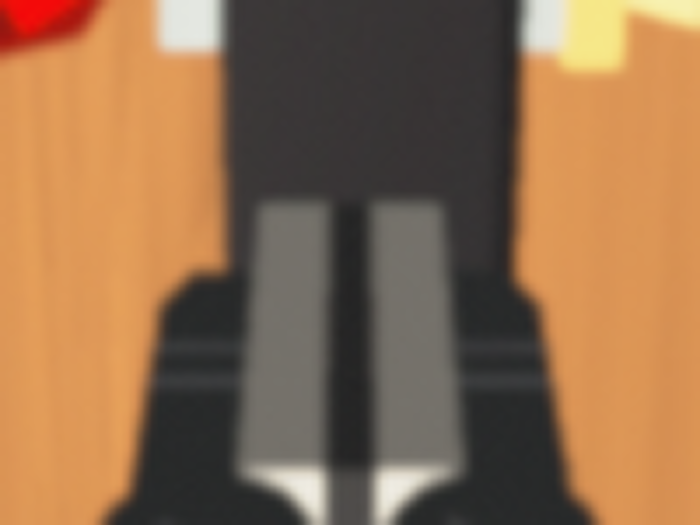

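```bash
python3 - <<'E'
from h import *
import pickle
f=pickle.load(open('w1.pkl','rb')); W=cloud(f); M=Ro.from_euler('xyz',kori(0,0)).as_matrix();p=np.array([.5295,.2509,.3596])
L=(W-p)@M
for u in(187,193,376,382):
    print(u,[(v,(L[v,u]*1e3).round().astype(int).tolist()) for v in range(264,312,5)])
arm.move_straight([.574+.065*.643,.260,.163+.065*.766],feed=.12); hand.move_gripper(.085)
for i in (1,2):
    f=grab('wrist');W=cloud(f); M=Ro.from_euler('xyz',arm.read_orientation()).as_matrix();p=arm.read_tcp_pos();L=(W-p)@M
    w=arm.read_grip_width(); m=(abs(L[...,2])<.1)&(abs(L[...,0])<.016)&(abs(L[...,1])<.06)&(f['frame'].std(-1)<12)&(L[...,2]<-.0)
    P=L[m]
    for s in(1,-1): q=P[(P[:,1]*s>w/2-.008)&(P[:,1]*s<w/2+.02)]; print(w,s,len(q),np.percentile(q,[2,50,98],axis=0).round(3).tolist())
    hand.move_gripper(.04)
print(arm.read_t(),arm.read_joint_positions())
E
```

```text
187 [(264, [-209, -190, 360]), (269, [12, -45, -39]), (274, [12, -44, -43]), (279, [12, -42, -47]), (284, [11, -42, -49]), (289, [9, -42, -50]), (294, [6, -42, -51]), (299, [4, -42, -51]), (304, [2, -42, -51]), (309, [0, -42, -53])]
193 [(264, [-208, -178, 359]), (269, [12, -42, -39]), (274, [10, -42, -40]), (279, [7, -42, -40]), (284, [6, -42, -42]), (289, [4, -42, -43]), (294, [1, -42, -43]), (299, [-1, -42, -44]), (304, [-3, -42, -44]), (309, [-6, -42, -45])]
376 [(264, [-207, 180, 357]), (269, [12, 43, -39]), (274, [10, 43, -40]), (279, [7, 44, -40]), (284, [6, 43, -42]), (289, [3, 44, -42]), (294, [1, 43, -43]), (299, [-1, 44, -43]), (304, [-3, 43, -44]), (309, [-5, 43, -45])]
382 [(264, [-209, 194, 363]), (269, [12, 46, -39]), (274, [12, 45, -43]), (279, [13, 43, -48]), (284, [11, 43, -49]), (289, [9, 43, -50]), (294, [6, 44, -50]), (299, [5, 43, -51]), (304, [2, 44, -51]), (309, [1, 43, -53])]
0.0850076050071049 1 5592 [[-0.007, 0.04, -0.097], [0.009, 0.047, -0.079], [0.015, 0.059, -0.039]]
0.0850076050071049 -1 6169 [[-0.007, -0.06, -0.099], [0.009, -0.047, -0.081], [0.014, -0.039, -0.039]]
0.04016443203846092 1 3622 [[-0.005, 0.013, -0.095], [0.011, 0.026, -0.067], [0.015, 0.04, -0.03]]
0.04016443203846092 -1 3862 [[-0.006, -0.04, -0.081], [0.009, -0.026, -0.069], [0.015, -0.019, -0.03]]
7.25 [0.27520786 1.09857237 0.37749336 0.24316302 2.32981185 0.38211237]
```

The fingertips, seen at three openings, sit about 43.5 mm short along tool z of where the reported TCP says. The missed grasp agrees with this, and lateral offset is about 0. I compensate for it and retry.

```bash
cat >> h.py <<'E'
OFF=.0435
def cmd(p,o): return list(np.asarray(p,float)+OFF*Ro.from_euler('xyz',o).as_matrix()[:,2])
def pads():
    return np.array(arm.read_tcp_pos())-OFF*Ro.from_euler('xyz',arm.read_orientation()).as_matrix()[:,2]
E
python3 - <<'E'
from h import *
B=np.array([.574,.260,.163]);a=np.radians(40);o=kori(a,0)
hand.move_gripper(.065)
print(arm.move_straight(cmd(B,o),feed=.1,stop_force=15),pads(),arm.read_ft_force())
hand.move_gripper(0.0,80); arm.pause(.1)
w=arm.read_grip_width(); print(w,arm.read_grasp_force(),arm.read_ft_force(),arm.read_t())
if .018<w<.03:
    print(arm.move_straight(cmd(B+[0,0,.09],o),feed=.12,stop_force=30)); print(arm.read_grip_width(),arm.read_ft_force(),pads(),arm.read_t())
E
```

```text
False [0.57436057 0.2599884  0.16343985] [-0.67458294 -0.34151391 -0.50156807]
0.02326396302468354 79.18703198432922 [ 5.19207873 -0.32016491  0.24003825] 9.4
False
0.02297985299456582 [ 0.25260275 -0.07792673 -5.44574924] [0.57383212 0.25994126 0.25195563] 10.3
```

Gripped and lifted: width is 23 mm and the load 5.4 N. Now onto the mat.

```bash
python3 - <<'E'
from h import *
o=kori(0,0)
arm.move_pose(cmd([.59,.011,.24],o),list(o)); print(arm.read_t(),arm.read_grip_width())
arm.move_straight(cmd([.59,.011,.165],o),feed=.1); arm.pause(.15)
print(arm.move_straight(cmd([.59,.011,.140],o),feed=.02,stop_force=6),pads(),arm.read_ft_force(),arm.read_t())
f=grab('scene'); save('m1.png',f['frame'][130:270,180:380],4)
E
```

```text
11.2833 0.023366490238523868
True [0.59009969 0.0110933  0.15031104] [0.67903247 0.98638402 3.75202259] 13.1083
```

View pics/m1.png

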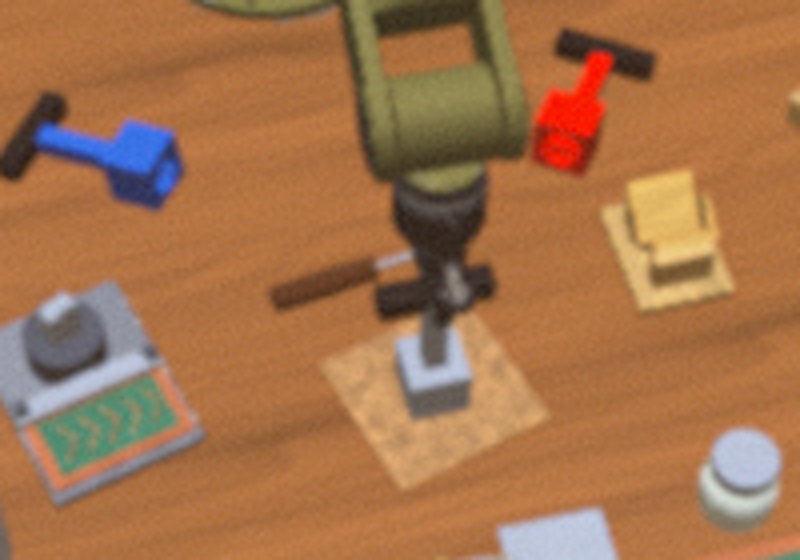

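The key stands upright on the mat: socket at (435,385) in the crop, with contact at the expected height. I release it, retreat, and check both the standing key and the spindle.

```bash
python3 - <<'E'
from h import *
import pickle
o=kori(0,0)
hand.move_gripper(.065)
arm.move_straight(cmd([.59,.011,.25],o),feed=.15); arm.pause(.2)
print(arm.read_t(),arm.read_ft_force())
f=grab('wrist'); pickle.dump(f,open('w2.pkl','wb')); t=grab('top'); pickle.dump(t,open('t2.pkl','wb'))
def bar(F):
    W=cloud(F); m=(F['frame'].max(-1)<90)&(abs(W[...,2]-.164)<.007)&(abs(W[...,0]-.59)<.06)&(abs(W[...,1]-.011)<.08); P=W[m]
    r=cv2.minAreaRect((P[:,:2]*1000).astype(np.float32)); print(m.sum(),r,np.percentile(P,[1,50,99],axis=0).round(4).tolist())
bar(f)
arm.move_pose([.475,-.21,.36],list(o))
f=grab('wrist'); pickle.dump(f,open('w3.pkl','wb'));t=grab('top'); pickle.dump(t,open('t3.pkl','wb')); bar(t)
W=cloud(f); m=(abs(W[...,2]-.085)<.006)&(abs(W[...,0]-.475)<.03)&(abs(W[...,1]+.292)<.03); P=W[m]; v,u=np.nonzero(m)
print(m.sum(),P.mean(0),(u.mean(),v.mean()),cv2.minAreaRect((P[:,:2]*1000).astype(np.float32)))
b=(abs(W[...,2]-.045)<.004)&(abs(W[...,0]-.475)<.05)&(abs(W[...,1]+.292)<.05);P=W[b];print('boss',b.sum(),cv2.minEnclosingCircle((P[:,:2]*1000).astype(np.float32)),P[:,2].mean())
u,v=int(u.mean()),int(v.mean()); save('c1.png',f['frame'][v-50:v+50,u-60:u+60],6); print(u-60,v-50,arm.read_t())
E
```

```text
14.6583 [ 0.41337959 -0.27979771 -0.47906396]
3800 ((591.615234375, 12.361156463623047), (98.90885925292969, 22.824813842773438), 89.88921356201172) [[0.5808, -0.0348, 0.1613], [0.5915, 0.0182, 0.1637], [0.6026, 0.0611, 0.1652]]
250 ((590.600341796875, 9.1722412109375), (23.741092681884766, 96.94613647460938), 0.004585740622133017) [[0.5798, -0.0365, 0.1577], [0.5896, 0.0105, 0.1654], [0.6018, 0.0574, 0.1707]]
215 [ 0.47546751 -0.29067853  0.08405052] (np.float64(284.0325581395349), np.float64(218.9720930232558)) ((475.54449462890625, -292.0553283691406), (18.26126480102539, 29.963781356811523), 30.98867416381836)
boss 1034 ((475.6432189941406, -292.1618347167969), 36.2231559753418) 0.04468633306002494
224 168 15.9833
```

View pics/c1.png

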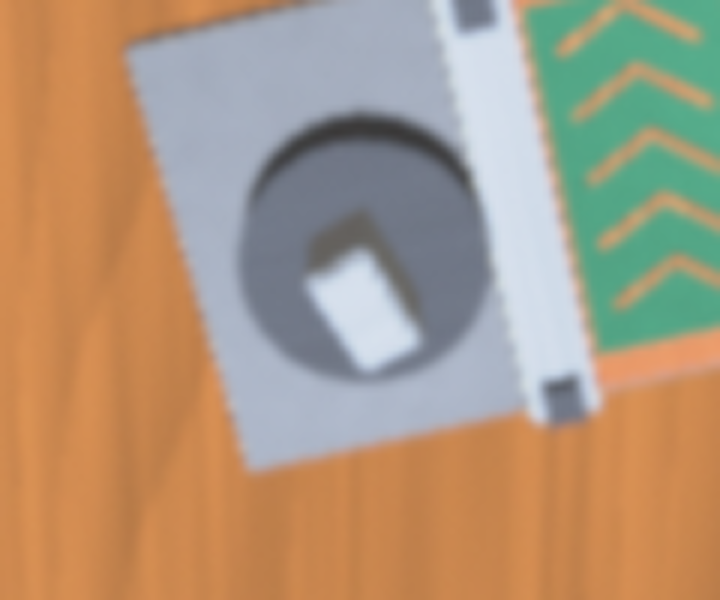

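The crop shows the tang at about (363,310) and the boss round it. The tang measures 18.3 × 30 mm at 31.0°, centred at (0.4755, −0.292, 0.085), and the boss fit agrees. The key stands upright at (0.591, 0.011), yaw 0. I regrasp and insert.

```bash
python3 - <<'E'
from h import *
o=kori(0,0); C=np.array([.4755,-.292])
arm.move_pose(cmd([.5908,.0111,.25],o),list(o))
print(arm.move_straight(cmd([.5908,.0111,.1505],o),feed=.1,stop_force=10),arm.read_t())
hand.move_gripper(0.,80); arm.pause(.1); print(arm.read_grip_width(),arm.read_grasp_force(),arm.read_ft_force())
arm.move_straight(cmd([.5908,.0111,.26],o),feed=.15)
o=kori(0,np.radians(31)); arm.move_pose(cmd([*C,.26],o),list(o)); print(arm.read_grip_width(),arm.read_t())
arm.move_straight(cmd([*C,.238],o),feed=.06); arm.pause(.2); print('free',arm.read_ft_force(),arm.read_moment())
s=arm.move_straight(cmd([*C,.205],o),feed=.02,stop_force=7)
print(s,pads(),arm.read_ft_force(),arm.read_moment(),arm.read_t())
E
```

```text
False 18.25
0.023176024625944626 79.69545006752014 [ 0.70356389 -0.0907855   5.75886125]
0.022971470652221975 20.9167
free [ 0.17274416 -0.01616909 -4.21210435] [-0.01219492 -0.07509224  0.05086145]
False [ 0.47552262 -0.29202909  0.20511441] [ 0.43334566  0.07872909 -3.32785968] [-0.03917152  0.04999162  0.01314345] 23.4333
```

It passed the 0.2165 stop height without contact, so the flats are lined up. I continue down to the boss.

```bash
python3 - <<'E'
from h import *
o=kori(0,np.radians(31)); C=np.array([.4755,-.292])
s=arm.move_straight(cmd([*C,.183],o),feed=.02,stop_force=10)
print(s,pads(),arm.read_ft_force(),arm.read_moment(),arm.read_t())
f=grab('scene'); save('c2.png',f['frame'][150:280,150:300],4)
E
```

```text
True [ 0.47549534 -0.29197773  0.19195372] [-1.14404964  0.65016954  4.91498511] [0.11984289 0.16940467 0.034731  ] 24.1333
```

View pics/c2.png

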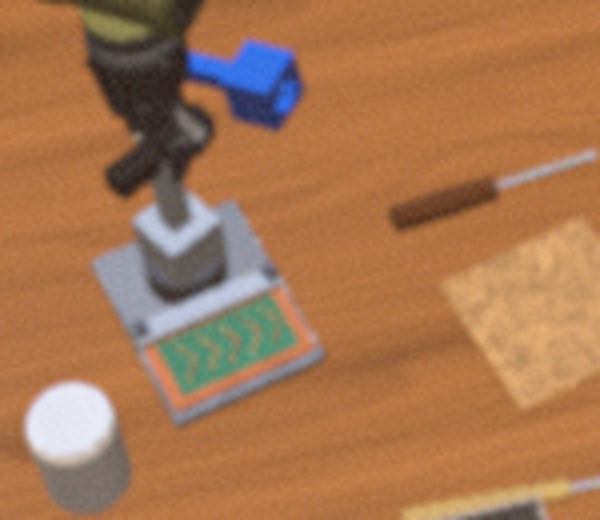

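It stopped at pad height 0.192 against 0.191 expected. The crop shows the socket at (180,250) sitting on the boss. I release, retreat, verify, and hand in if good.

```bash
python3 - <<'E'
from h import *
o=kori(0,np.radians(31)); C=np.array([.4755,-.292])
hand.move_gripper(.065); arm.move_straight(cmd([*C,.30],o),feed=.12); arm.pause(.3)
f=grab('wrist'); W=cloud(f)
m=(f['frame'].max(-1)<90)&(abs(W[...,2]-.2)<.03)&(abs(W[...,0]-C[0])<.07)&(abs(W[...,1]-C[1])<.07)
P=W[m]; zt=np.percentile(P[:,2],90); Q=P[P[:,2]>zt-.006]; r=cv2.minAreaRect((Q[:,:2]*1000).astype(np.float32))
print(m.sum(),'top z',np.percentile(P[:,2],[50,90]),r,arm.read_ft_force(),arm.read_t())
if abs(np.median(Q[:,2])-.205)<.004 and np.hypot(*(np.array(r[0])/1000-C))<.006: print('ok',ticket.hand_in())
E
```

```text
3575 top z [0.20474113 0.20559475] ((476.3759765625, -290.1352233886719), (23.27326202392578, 97.8438720703125), 31.173002243041992) [-0.60513331  1.02344605 -0.16650757] 26.0667
the job is handed in; nothing more can be done
ok None
```

I stood the key upright on the cork mat and released it, then regrasped it and put it fully home on the spindle. I left it there upright (bar top at 205 mm, as it should be) and handed the job in at about 26 s.

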